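# Fit the retaining ring over the shaker drive's axle

## Robot

A 6-joint arm with a two-finger parallel gripper is mounted at the origin on the work surface. World frame = base frame: x ahead of the robot, y to its left, z up, the work surface at z = 0. Lengths are in m, angles in degrees, forces in N, time in s.
With the tool pointing down it reaches from about 0.35 to 0.875 m from the base axis. Payload 4.2 kg.
Tool frame: the origin (TCP) lies at the very end of the fingers, on their centre line; the grasp point (between the pads) lies 19 mm behind it (r.grip_point_offset is the distance from the TCP to the grasp point, in m); z points along the fingers, y is the line along which they close (so a half turn about z gives the same grasp; the last joint's range is limited). The gripper opens to 87 mm and grips with 3 to 60 N. Pads are 19 mm wide; open, the fingers measure 117 mm over their backs; the gripper's body (75 mm by 190 mm) begins 51 mm behind the grasp point.
Start: joints at [-54.569, 22.042, 0.453, 0, -68.411, -14.817], TCP at [0.22, -0.585, 0.223] pointing down, gripper open.
Joint ranges: [-179.83, 179.83], [-69.29, 118.12], [-61.27, 80.66], [-181.25, 117.63], [-171.15, -9.14], [-177.46, 177.46]. Speed limits (degrees/s): [159.86, 159.86, 180, 180, 180, 180].

## Interface

Orientations are given as a 3x3 rotation matrix whose columns are the frame's x, y, z axes.
In Python, from station import r gives the robot as it stands.
- The arm moves only by the tool move_arm, never from a script. Its argument "series" is a list of rows, each a list of 3 entries, a list of its own where there are three numbers: the turn, a rotation vector about the tool's x, y, z as a fraction of full scale, then the shift along the tool's x, y, z as a fraction of full scale, then the opening, from 0 (shut) to 1 (fully open). A call has 1 to 12 rows; each row shifts and turns the commanded pose from where the row before left it, along the tool's axes as they then stand; what a row does not reach is not made up. Full scale, the value 1, is 0.5 m for a shift and 0.1 rad for a turn. A row lasts 1/10 s, in which the tool goes at most 50 mm and 8.59 degrees, less where a joint would pass 70% of its speed; a pose out of reach is approached as far as the arm can. A call with a number of a shift or a turn outside -1 to 1 is refused whole. A call with a gripper value outside its range is refused whole. The fingers move at their own pace and stop on an object; the grip force is fixed at half the most. Time passes only in rows, so rows that do not move let the fingers close. It gives the time, the measured TCP pose, the force, the opening and the grip force at its end, in the units of the state.
- r.sense(): the state, without advancing time (a new reading comes with each control period).
- r.capture(name): name is "side" or "top"; returns a dict with "img" (480x640x3 uint8, red, green, blue), "fx", "fy", "cx", "cy" (pixels), "k1" (the pictures are not rectified: a ray, as slopes to the right and down, at radius r is drawn at 1 + k1 r^2 times it, then the intrinsics apply), "origin" and "orientation" of the camera in the world. Camera axes: x right, y up, looking along -z (the intrinsics and any distortion apply to the point x, -y, -z); pixel columns grow to the right and rows downward; lengths in m; the calibration is good to about 2 mm. A picture is of the moment at which its call begins. There is no depth.
- r.finish_job(): hands the job in; it is judged then, once.
Trained networks look in the newest picture that a camera, given by its name, has taken for a name from the list of things; names that differ only in an ending like _2 or _b are one class to them, and where a whole thing is asked for, a point or a joint stands for the part that bears it (a point fixed in the world has none). Each returns a list of dicts, best first, with "score" (0 to 1); they miss things now and then, are a little off and sometimes report something else, mostly with a low value. They report only what shows in the picture. A call takes as long as a camera call. They do not tell look-alikes from the thing itself.
- r.cut_out(target, camera): "pixels" (480x640 bool, what is visible of it) and "centre" ([column, row] in pixels, amid what is visible of it).
- r.pinpoint(target, camera): "centre" ([column, row] in pixels: a listed point, or the origin of a listed thing).
The state is a dict: "time_s": time; "joints": joint angles; "joint_velocities": joint speeds; "effort": joint torques, N m; "tcp_pos": TCP position; "ee_rot": TCP orientation; "wrist_force": force on the tool from outside, world axes, zero at the start; "moment": the same for the moment, N m; "gripper_width": opening from 0.0 (shut) to 1.0 (fully open); "gripper_force": force on a finger pad.
Only numpy, scipy, OpenCV 4.12 (cv2) and the standard library are available. Lean on these libraries where they do the work, as an engineer would, in place of code of your own. Each camera call takes 0.05 s, during which the arm holds its last target. There are 200 camera calls.

## Task

On the lab bench, pull the green cap off the upright axle of the white shaker drive and stand it, open end down, in the pale blue tray. Then take the bent-nose circlip pliers off their stand by the blue handles, squeeze the handles fully together so the snap ring on the tips is spread, and lower the spread ring level over the end of the axle, down to the dark groove just above the brass washer. Finish while still holding the pliers there: ring spread, at the groove and around the axle, held still and not leaning on the drive; leave the tip box, tube rack and tape roll alone.

Things in the scene. Friction and masses are not known exactly. Their poses are not given: they have to be found in the camera images.
- drive: fixed white shaker drive, housing 160 x 160 mm, 60 mm high; origin under its centre on the bench. On its centre line: hub (68 mm wide to height 70 mm, blue part 52 mm wide to 84 mm), brass washer (48 mm wide, top 86 mm above the bench), then the steel axle, 33 mm in diameter, tapering to 22 mm over the last 8 mm, end at 122 mm
- groove (a point): middle of the axle's dark groove, on the axle's centre line, 90.5 mm above the bench; the groove is 29 mm in diameter and 6 mm high (87.5 to 93.5 mm); z up along the axle
- cap: green plastic cap, 44 mm in diameter, 36 mm high, about 40 g, closed top 5 mm thick, open below with a 37 mm bore; at the start it sits loosely over the axle end, lower rim 91 mm and top 127 mm above the bench; lifted 31 mm it is clear. Origin at the centre of its open lower rim, z up
- tray: fixed pale blue open tray, 130 mm (its x) by 150 mm (its y) outside, 15 mm high, walls and floor about 4 to 5 mm; origin under its centre on the bench
- stand: fixed grey pliers stand; origin on the bench under the pivot, x to the tips. The pliers lie 60 mm above the bench on a front post (18 x 22 mm) under the pivot and a rear bar (14 mm along x, 110 mm wide) 112 mm behind it; between them only the 8 mm base plate is under the handles. Base plate from 138 mm behind to 22 mm ahead of the pivot, 110 mm wide
- pliers: circlip pliers with a snap ring that stays on their tips, 0.2 kg, lying level; origin at the pivot on the underside, x to the tips, y to the left handle, z up. Pivot 18 mm wide, 16 mm high. Two blue handles, 10 mm thick, 14 mm high (z 0-14), run back from x = -40 to -122 mm, a V at rest; both move by the same angle. Jaws run forward; pins go down to the flat ring, 26 mm below the origin
- grip_point (a point): where to take the pliers: midway between the handles, 65 mm behind the pivot, 7 mm above the pliers' underside (half the handle height). Over their outsides the handles measure about 58 mm here at rest, and 32 mm when fully squeezed, the outer faces then parallel to the pliers' x axis
- ring_centre (a point): centre of the spread snap ring's opening: 70.7 mm ahead of the pivot (135.7 mm ahead of grip_point), 26 mm below the pliers' underside, in the middle of the 4 mm thick ring; rigid with pliers. Copper-coloured ring, 41 mm outside, a small loop at its far side. Relaxed bore about 31.5 mm (less than the axle), fully spread about 38 mm: 2.5 mm of room all round
- left_arm (a joint): squeeze angle of the left handle (the right mirrors it): 0 at rest, 0.2 rad when fully squeezed against the built-in stop, ring fully spread. A spring opens the handles; at grip_point it takes about 6 N per handle at first, 12 N at the stop; a stronger grip does no harm
- tip_box: loose blue pipette tip box with pale lid, 80 x 120 x 49 mm, origin under its centre; bystander
- tube_rack: loose purple tube rack, 70 x 130 x 28 mm, origin under its centre; bystander
- tape_roll: loose pink tape roll lying flat, 68 mm in diameter, 19 mm high, origin under its centre; bystander
Mind the look-alikes: they are no part of the job. What is shaped like the pliers but purple is not meant.

How it is judged:
By the outcome, as a careful person would: the job done as asked, in the order asked, and still so for the second after the job is handed in, while the arm keeps its last pose, push and grip.
It also fails if it takes over 64 s, if anything falls off the work surface, if the arm or the gripper's body presses on something with over 40 N, if the wrist force passes 120 N, or if a joint passes its speed limit or range.

## Working session

There is one attempt and no reset: what is moved stays moved. The work goes in short steps, Python scripts to look and compute and a tool call to move; the robot and the scene stay as the last step left them, time stands still between calls to the robot, and variables do not carry over. Pictures are saved under pics/ and viewed, at most 11 in all, crops included, and the job is handed in when it is done.

Besides the shell and the picture viewer there is one more tool, called after "Call:" as name(argument=value, ...) on one line, values as JSON. move_arm: Moves the arm, as the interface text tells. Its arguments: {"type":"object","properties":{"series":{"type":"array"}},"required":["series"]}

```bash
mkdir -p pics; ls
python3 - <<'E'
from station import r
import cv2,json
s=r.sense(); print({k:(v if not hasattr(v,'tolist') else v.tolist()) for k,v in s.items()})
for n in("side","top"):
    c=r.capture(n); cv2.imwrite(f"pics/{n}0.png",c["img"][...,::-1])
    print(n,{k:v for k,v in c.items() if k!="img"})
    for t in("drive","groove","cap","tray","stand","pliers","grip_point","ring_centre","tip_box","tube_rack","tape_roll"):
        print(t,[([round(float(q)) for q in d["centre"]],round(d["score"],2)) for d in r.pinpoint(t,n)])
E
```

```text
pics
{'time_s': 0.0, 'joints': [-54.56867744961204, 22.092676880614388, 0.3824685704718103, -0.029525749047293808, -68.41062416852853, -14.81719963336326], 'joint_velocities': [0.02502217165636591, 0.0025388223150155293, -0.08821470353236684, 0.018487474844348754, 0.030029683560415802, -0.021345995924992426], 'effort': [-0.00020016219423268922, -39.066810607910156, 18.74071776866913, 4.220079481601715, 0.010912365687545389, -0.00019349319245520746], 'tcp_pos': [0.21987403362585747, -0.584428680578697, 0.22145638723879302], 'ee_rot': [[-0.9360396682427566, -0.3518935165904876, -0.0008321403546335421], [-0.35189449217771374, 0.9360375429788624, 0.001996123513979177], [7.64916900816235e-05, 0.0021612763993109642, -0.9999976615139393]], 'wrist_force': [0.6430649461873782, 0.31235424976646914, 0.12640541115642462], 'moment': [0.005237268844981077, -0.029291242432674232, 0.038742866649548874], 'gripper_force': 0.0, 'gripper_width': 1.000635582172002}
side {'fx': 439.2254639290844, 'fy': 439.2254639290844, 'cx': 322.8116986858096, 'cy': 240.25660169987947, 'k1': -0.09217004574896892, 'origi
[... 820 characters left out ...]
536685, 'origin': array([ 0.43409129, -0.09808296,  1.13393209]), 'orientation': array([[ 0.00285447,  0.99677155, -0.08023917],
       [-0.99994522,  0.00203712, -0.01026647],
       [-0.01006987,  0.08026408,  0.99672277]])}
drive [([291, 217], 0.62)]
groove [([292, 207], 0.9)]
cap [([292, 211], 0.84)]
tray [([294, 210], 0.68), ([149, 247], 0.63)]
stand [([399, 239], 0.68)]
pliers [([406, 236], 0.8), ([415, 384], 0.72), ([503, 232], 0.71), ([402, 263], 0.65)]
grip_point [([412, 410], 0.83), ([401, 267], 0.79), ([509, 264], 0.69)]
ring_centre [([408, 206], 0.8), ([489, 205], 0.78), ([427, 347], 0.75)]
tip_box [([394, 137], 0.72)]
tube_rack [([160, 138], 0.63)]
tape_roll [([278, 298], 0.85)]
```

View pics/top0.png

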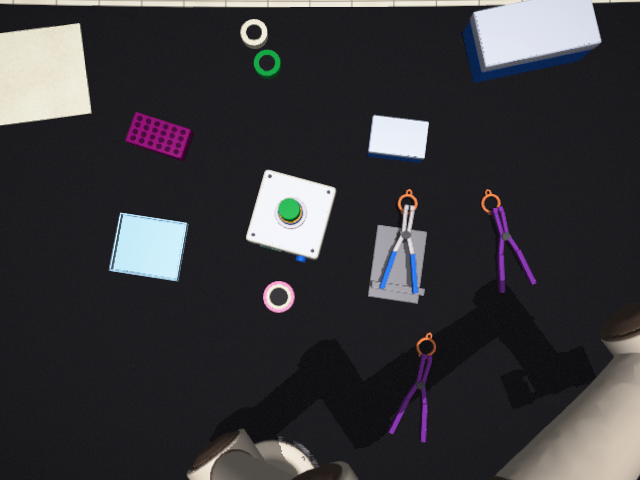

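View pics/side0.png

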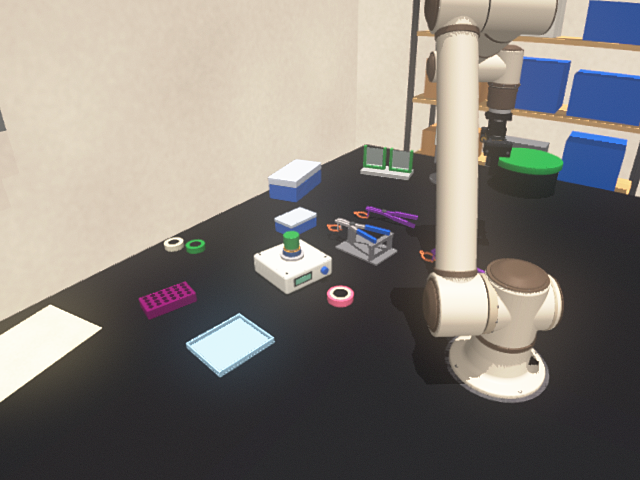

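The top view shows the cap at (289,209), the blue pliers with pivot at (406,236) and ring at (408,203), the tray at (149,247), and two purple decoys at right and below. The side view agrees: cap (291,240), pliers (365,230), tray (231,344).

```bash
cat > h.py <<'E'
import numpy as np, cv2
from scipy.optimize import least_squares
from station import r
def cap(n): return r.capture(n)
def proj(c,P):
    p=(np.atleast_2d(P)-c["origin"])@np.array(c["orientation"])
    u=np.c_[p[:,0],-p[:,1]]/-p[:,2:3]
    u=u*(1+c["k1"]*(u**2).sum(1,keepdims=True))
    return u*[c["fx"],c["fy"]]+[c["cx"],c["cy"]]
def ray(c,px):
    q=(np.array(px,float)-[c["cx"],c["cy"]])/[c["fx"],c["fy"]]; u=q.copy()
    for _ in range(20): u=q/(1+c["k1"]*(u@u))
    d=np.array(c["orientation"])@[u[0],-u[1],-1]; return d
def onz(c,px,z):
    d=ray(c,px); return c["origin"]+d*(z-c["origin"][2])/d[2]
def tri(cs,pxs):
    f=lambda X:np.concatenate([proj(c,X)[0]-p for c,p in zip(cs,pxs)])
    s=least_squares(f,[.5,0,.08]); return s.x,np.abs(s.fun).max()
def mask(c,kind,box):
    hsv=cv2.cvtColor(c["img"],cv2.COLOR_RGB2HSV); H,S,V=[hsv[...,i].astype(int) for i in range(3)]
    m={"green":(H>45)&(H<80)&(S>120)&(V>50),"copper":(H>4)&(H<18)&(S>110)&(V>90),"blue":(H>98)&(H<120)&(S>130)&(V>60),
       "pale":(H>85)&(H<110)&(S>20)&(V>150)}[kind]
    o=np.zeros_like(m); x0,x1,y0,y1=box; o[y0:y1,x0:x1]=m[y0:y1,x0:x1]; return o
def cen(m):
    y,x=np.nonzero(m); return np.array([x.mean(),y.mean()]),len(x)
def hullcen(pts):
    h=cv2.convexHull(pts.astype(np.float32)); M=cv2.moments(h); return np.array([M["m10"],M["m01"]])/M["m00"],M["m00"]
def cyl(x,rad,z0,z1):
    a=np.linspace(0,2*np.pi,60); return np.vstack([np.c_[x[0]+rad*np.cos(a),x[1]+rad*np.sin(a),0*a+z] for z in(z0,z1)])
E
python3 - <<'E'
from h import *
T=cap("top");S=cap("side"); cs=[T,S]
g=[cen(mask(T,"green",(270,310,190,230))),cen(mask(S,"green",(275,310,225,262)))]
f=lambda X:np.concatenate([hullcen(proj(c,cyl(X,.022,X[2],X[2]+.036)))[0]-q[0] for c,q in zip(cs,g)])
s=least_squares(f,[.5,-.05,.091]);print("cap",s.x,s.fun,[q[1] for q in g],[hullcen(proj(c,cyl(s.x,.022,s.x[2],s.x[2]+.036)))[1] for c in cs])
k=[cen(mask(T,"copper",(390,425,185,216))),cen(mask(S,"copper",(322,345,218,240)))]
print("copper",k, tri(cs,[q[0] for q in k]))
b=[cen(mask(T,"blue",(375,425,240,296))),cen(mask(S,"blue",(350,400,215,245)))]
print("blue",b,tri(cs,[q[0] for q in b]))
for n,c,bx in(("t",T,(375,425,240,296)),):
    m=mask(c,"blue",bx).astype(np.uint8); k_,l,st,ce=cv2.connectedComponentsWithStats(m)
    for i in range(1,k_):
        if st[i][4]>40:
            y,x=np.nonzero(l==i); print(st[i],ce[i],cv2.minAreaRect(np.c_[x,y].astype(np.float32)), onz(c,ce[i],.074))
t=[cen(mask(T,"pale",(100,195,205,285))),cen(mask(S,"pale",(180,280,310,380)))]
print("tray",t,onz(T,t[0][0],.01),onz(S,t[1][0],.01))
for p in([270,176],[329,191],[252,235],[313,251]): print("screw",onz(T,p,.06))
for p in([406,236],[408,203]): print(onz(T,p,.07))
for t in ("grip_point","pliers","ring_centre"):
    for n,c in (("top",T),("side",S)): print(t,n,[(np.round(d["centre"],1),round(d["score"],2)) for d in r.pinpoint(t,n)][:4])
E
```

```text
cap [ 0.5824874  -0.03998454  0.10444654] [-0.13813053 -0.21916458  0.35111185  0.07549195] [374, 100] [438.6645533759147, 287.3861332896631]
copper [(array([407.17964072, 199.5988024 ]), 167), (array([332.8125 , 227.21875]), 64)] (array([ 0.61723023, -0.29255658,  0.0292084 ]), np.float64(0.6348786624132003))
blue [(array([400.91111111, 271.48395062]), 405), (array([372.359375  , 231.88671875]), 256)] (array([ 0.45981219, -0.27128766,  0.06581823]), np.float64(0.5991515243481444))
[380 251  16  38 195] [387.48717949 269.4974359 ] ((387.477783203125, 269.4922180175781), (5.002449035644531, 38.556610107421875), 19.29004669189453) [ 0.46436514 -0.24191897  0.074     ]
[410 254   8  40 210] [413.37619048 273.32857143] ((413.3883056640625, 273.4365539550781), (39.11463165283203, 5.272281646728516), 85.91438293457031) [ 0.45663993 -0.29514559  0.074     ]
tray [(array([148.62822458, 246.49241275]), 3954), (array([229.47667002, 343.66096005]), 2979)] [0.51576447 0.27573364 0.01      ] [0.50883924 0.28377524 0.01      ]
screw [0.66351032 0.00484124 0.06      ]
screw [ 0.63132029 -0.12109534
[... 156 characters left out ...]
54778  0.07      ]
grip_point top [(array([509.4, 262.1]), 0.95), (array([400.8, 264.4]), 0.59), (array([410.5, 415. ]), 0.56), (array([151. , 244.4]), 0.21)]
grip_point side [(array([370.1, 228.6]), 0.76), (array([403.4, 215.8]), 0.55), (array([471.1, 269.2]), 0.46)]
pliers top [(array([417.4, 381.2]), 0.84), (array([407.2, 235.2]), 0.57), (array([506.2, 233.4]), 0.57)]
pliers side [(array([353.2, 228.1]), 0.77), (array([383.8, 216.7]), 0.63)]
ring_centre top [(array([424.3, 349.4]), 0.76), (array([407.7, 207.1]), 0.75), (array([489.1, 204.2]), 0.68)]
ring_centre side [(array([335.8, 229.3]), 0.84), (array([429.6, 256.3]), 0.71), (array([364.2, 214.9]), 0.65), (array([352.8, 244.8]), 0.45)]
```

Run:
```python
from h import *
z=lambda i,x,y,w,h,s:cv2.resize(i[y:y+h,x:x+w],None,fx=s,fy=s,interpolation=cv2.INTER_NEAREST)
t=cv2.imread("pics/top0.png");s=cv2.imread("pics/side0.png")
a=np.hstack([z(s,240,220,100,75,4),z(s,320,205,100,75,4)]); b=np.hstack([z(t,240,165,100,75,4),z(t,365,185,100,75,4)])
cv2.imwrite("pics/z0.png",np.vstack([a,b]))
i=s[226:262,291][:,::-1]; print(np.c_[np.arange(226,262),i].tolist())
```

```text
[[226, 179, 182, 185], [227, 162, 164, 170], [228, 109, 121, 153], [229, 74, 94, 158], [230, 75, 121, 152], [231, 81, 181, 116], [232, 84, 202, 101], [233, 85, 202, 103], [234, 85, 199, 103], [235, 84, 198, 103], [236, 83, 200, 105], [237, 88, 204, 108], [238, 96, 201, 112], [239, 78, 139, 85], [240, 77, 135, 83], [241, 79, 137, 83], [242, 79, 138, 84], [243, 79, 140, 84], [244, 80, 140, 85], [245, 81, 138, 85], [246, 80, 139, 84], [247, 78, 140, 84], [248, 77, 139, 83], [249, 105, 142, 97], [250, 156, 135, 114], [251, 164, 127, 83], [252, 160, 132, 110], [253, 87, 105, 145], [254, 77, 98, 133], [255, 75, 94, 129], [256, 88, 102, 133], [257, 173, 172, 181], [258, 248, 240, 236], [259, 204, 195, 188], [260, 169, 160, 156], [261, 232, 226, 214]]
```

View pics/z0.png

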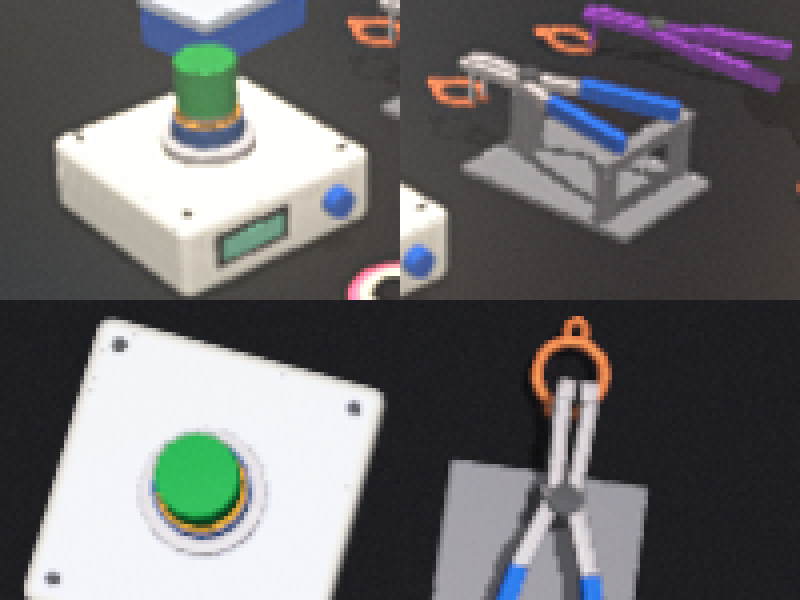

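The zoom shows the cap top disc, the V of the blue handles and the relaxed ring (top ≈ (407.7,203.7), side ≈ (334,228)). I'll refine both.

```bash
cat >> h.py <<'E'
def green(c,box):
    hsv=cv2.cvtColor(c["img"],cv2.COLOR_RGB2HSV); H,S,V=[hsv[...,i].astype(int) for i in range(3)]
    m=(H>48)&(H<80)&(S>85)&(V>40); o=np.zeros_like(m); x0,x1,y0,y1=box; o[y0:y1,x0:x1]=m[y0:y1,x0:x1]; return o
def fitcap(cs,boxes,x0):
    ms=[green(c,b) for c,b in zip(cs,boxes)]
    g=[hullcen(np.argwhere(m)[:,::-1]) for m in ms]
    f=lambda X:np.concatenate([hullcen(proj(c,cyl(X,.022,X[2],X[2]+.036)))[0]-q[0] for c,q in zip(cs,g)])
    s=least_squares(f,x0); return s.x,s.fun,[q[1] for q in g],[hullcen(proj(c,cyl(s.x,.022,s.x[2],s.x[2]+.036)))[1] for c in cs]
E
python3 - <<'E'
from h import *
T=cap("top");S=cap("side"); cs=[T,S]
print("cap",fitcap(cs,[(270,310,190,230),(275,310,225,262)],[.58,-.04,.09]))
# drive white outline, top view: minAreaRect of bright region -> corners on z=.06
m=((T["img"].min(2)>190)).astype(np.uint8); m[:,:235]=0;m[:,345:]=0;m[:160]=0;m[265:]=0
n,l,st,ce=cv2.connectedComponentsWithStats(m); i=1+st[1:,4].argmax(); p=np.argwhere(l==i)[:,::-1].astype(np.float32)
box=cv2.boxPoints(cv2.minAreaRect(p)); Q=np.array([onz(T,b,.06) for b in box]); print("drive",Q.mean(0),np.linalg.norm(np.diff(Q,axis=0),axis=1),np.degrees(np.arctan2(*(Q[1]-Q[0])[1::-1])))
print("cap top view at z=.127",onz(T,cen(green(T,(270,310,190,230)))[0],.127))
# ring top/side: ellipse fits
a=np.linspace(0,2*np.pi,72)
for c,b in((T,(390,425,192,216)),(S,(322,345,218,240))):
    q=np.argwhere(mask(c,"copper",b))[:,::-1]; print(q.min(0),q.max(0),len(q))
RT,RS=[407.7,203.7],[334.6,228.5]
print("ring",tri(cs,[RT,RS]),onz(T,RT,.034),onz(S,RS,.034))
# tray outline top
hs=mask(T,"pale",(100,195,205,285)); box=cv2.boxPoints(cv2.minAreaRect(np.argwhere(hs)[:,::-1].astype(np.float32)))
Q=np.array([onz(T,b,.013) for b in box]);print("tray",Q.mean(0),np.linalg.norm(np.diff(Q,axis=0),axis=1),np.degrees(np.arctan2(*(Q[1]-Q[0])[1::-1])))
# pliers model fit
def handles(X):  # x,y,yaw of pivot at z .06
    pass
for pt,px in(("grip",([400.8,264.4],[368,229.])),("pivot",([406.5,235.5],[351.5,226.5]))): print(pt,tri(cs,px))
E
```

```text
cap (array([ 0.58448371, -0.03948144,  0.08919395]), array([ 0.10771086,  0.09413482, -0.23927017,  0.00028348]), [358.0, 229.0], [425.5864999485202, 284.5043849744834])
drive [ 0.58369393 -0.03919658  0.06      ] [0.15633416 0.15720635 0.15574516] -14.688919638060451
cap top view at z=.127 [ 0.58208956 -0.04020234  0.127     ]
[398 192] [417 213] 152
[327 224] [341 231] 64
ring (array([ 0.60926491, -0.29378355,  0.02614076]), np.float64(0.17748127690293813)) [ 0.60824286 -0.29226117  0.034     ] [ 0.60020782 -0.28108245  0.034     ]
tray [0.5162398  0.27575268 0.013     ] [0.13054553 0.15638551 0.13065078] -6.707348553898585
grip (array([ 0.4743911 , -0.2702139 ,  0.07195205]), np.float64(0.5639896483245934))
pivot (array([ 0.53736896, -0.28456258,  0.05703401]), np.float64(0.4889049667374934))
```

Call:
move_arm(series=[[[0,0,0.9],[0,0,0],1],[[0,0,0.9],[0,0,0],1],[[0,0,0.9],[0,0,0],1],[[0,0,0.9],[0,0,0],1],[[0,0,0],[-0.04,0.06,0],1],[[0,0,0],[-0.05,0.075,0],1],[[0,0,0],[-0.05,0.075,0],1],[[0,0,0],[-0.05,0.075,0],1],[[0,0,0],[-0.05,0.075,0],1],[[0,0,0],[-0.05,0.075,0],1],[[0,0,0],[-0.05,0.075,0],1],[[0,0,0],[-0.05,0.075,0],1]])

```text
time_s: 2.9
tcp_pos: [0.4159, -0.2909, 0.2229]
ee_rot: [[-1.0, 0.0, 0.001], [0.0, 1.0, -0.0], [-0.001, -0.0, -1.0]]
wrist_force: [1.1, -0.5, -0.7]
gripper_width: 1.0
gripper_force: 0.0
```

Call:
move_arm(series=[[[0,0,0],[-0.05,0.075,0],1],[[0,0,0],[-0.05,0.075,0],1],[[0,0,0],[-0.05,0.075,0],1],[[0,0,0],[-0.05,0.075,0],1],[[0,0,0],[-0.05,0.075,0],1],[[0,0,0],[-0.05,0.075,0],1],[[0,0,0],[-0.05,0.08,0],1],[[0,0,0],[0,0,0],1],[[0,0,0],[0,0,0],1]])

```text
time_s: 3.8
tcp_pos: [0.5904, -0.0265, 0.222]
ee_rot: [[-1.0, -0.002, -0.001], [-0.002, 1.0, -0.0], [0.001, -0.0, -1.0]]
wrist_force: [-0.9, -0.8, 0.2]
gripper_width: 0.995
gripper_force: 0.0
```

Call:
move_arm(series=[[[0,0,0],[0.0134,-0.0256,0],1],[[0,0,0],[0,0,0.06],1],[[0,0,0],[0,0,0.06],1],[[0,0,0],[0,0,0.06],1],[[0,0,0],[0,0,0.04],1],[[0,0,0],[0,0,0.028],1],[[0,0,0],[0,0,0],1],[[0,0,0],[0,0,0],1]])

```text
time_s: 4.6
tcp_pos: [0.5832, -0.0418, 0.0993]
ee_rot: [[-1.0, 0.002, 0.001], [0.002, 1.0, -0.0], [-0.001, -0.0, -1.0]]
wrist_force: [0.1, -0.4, 0.3]
gripper_width: 1.0
gripper_force: 0.0
```

Call:
move_arm(series=[[[0,0,0],[0,0,0],0.4],[[0,0,0],[0,0,0],0.2],[[0,0,0],[0,0,0],0.2],[[0,0,0],[0,0,0],0.2],[[0,0,0],[0,0,0],0.2],[[0,0,0],[0,0,0],0.2],[[0,0,0],[0,0,0],0.2],[[0,0,0],[0,0,0],0.2]])

```text
time_s: 5.4
tcp_pos: [0.5836, -0.0397, 0.0986]
ee_rot: [[-1.0, 0.0, 0.0], [0.0, 1.0, 0.001], [-0.0, 0.001, -1.0]]
wrist_force: [-0.0, 3.3, 0.1]
gripper_width: 0.489
gripper_force: 30.0
```

Call:
move_arm(series=[[[0,0,0],[0,0,-0.015],0.2],[[0,0,0],[0,0,-0.025],0.2],[[0,0,0],[0,0,-0.04],0.2],[[0,0,0],[0,0,-0.05],0.2],[[0,0,0],[0,0,-0.05],0.2],[[0,0,0],[0,0,0],0.2],[[0,0,0],[0,0,0],0.2]])

```text
time_s: 6.1
tcp_pos: [0.5833, -0.0408, 0.1897]
ee_rot: [[-1.0, 0.001, 0.001], [0.001, 1.0, -0.0], [-0.001, -0.0, -1.0]]
wrist_force: [-0.9, -0.0, -1.6]
gripper_width: 0.489
gripper_force: 30.0
```

Run:
```python
from h import *
T=cap("top");S=cap("side")
z=lambda i,x,y,w,h,s:cv2.resize(i[y:y+h,x:x+w,::-1],None,fx=s,fy=s,interpolation=cv2.INTER_NEAREST)
cv2.imwrite("pics/z1.png",np.hstack([z(T["img"],240,160,100,100,4),z(S["img"],240,195,100,100,4)]))
s=r.sense();print(s["tcp_pos"],s["gripper_width"],s["gripper_force"],s["wrist_force"])
```

```text
[ 0.5825475  -0.04073243  0.18781698] 0.4851483923478778 29.999891694774306 [ 0.19682803  0.80893367 -1.62053003]
```

View pics/z1.png

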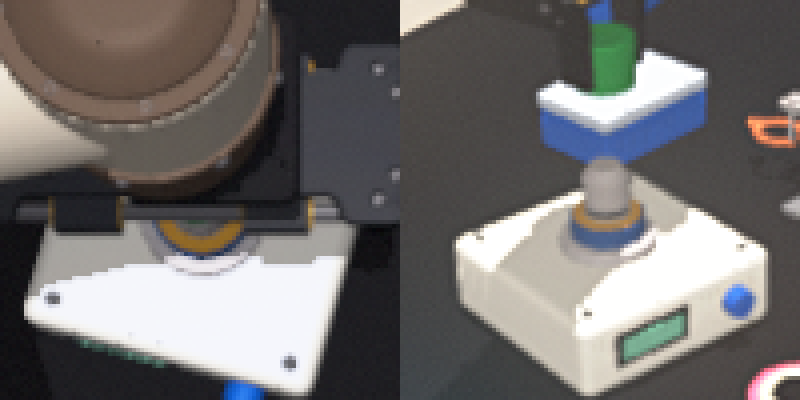

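The cap is in the gripper (side view (305,210)) and the axle stands bare. On to the tray.

Call:
move_arm(series=[[[0,0,0],[0.01,0.04,0],0.2],[[0,0,0],[0.016,0.08,0],0.2],[[0,0,0],[0.018,0.08,0],0.2],[[0,0,0],[0.018,0.08,0],0.2],[[0,0,0],[0.018,0.08,0],0.2],[[0,0,0],[0.018,0.08,0],0.2],[[0,0,0],[0.018,0.08,0],0.2],[[0,0,0],[0.018,0.08,0],0.2],[[0,0,0],[0,0.032,0],0.2],[[0,0,0],[0,0,0.05],0.2],[[0,0,0],[0,0,0.06],0.2],[[0,0,0],[0,0,0.06],0.2]])

```text
time_s: 7.4
tcp_pos: [0.5162, 0.2751, 0.1019]
ee_rot: [[-1.0, 0.0, -0.001], [0.0, 1.0, -0.001], [0.001, -0.001, -1.0]]
wrist_force: [0.5, -0.0, -0.9]
gripper_width: 0.485
gripper_force: 30.0
```

Call:
move_arm(series=[[[0,0,0],[0,0,0.06],0.2],[[0,0,0],[0,0,0.05],0.2],[[0,0,0],[0,0,0.03],0.2],[[0,0,0],[0,0,0.02],0.2],[[0,0,0],[0,0,0],0.2],[[0,0,0],[0,0,0],0.2],[[0,0,0],[0,0,0],0.2]])

```text
time_s: 8.1
tcp_pos: [0.5172, 0.2761, 0.0246]
ee_rot: [[-1.0, 0.0, 0.002], [0.0, 1.0, 0.001], [-0.002, 0.001, -1.0]]
wrist_force: [0.2, 0.7, -0.5]
gripper_width: 0.491
gripper_force: 30.0
```

Call:
move_arm(series=[[[0,0,0],[0,0,0.016],0.2],[[0,0,0],[0,0,0],0.2],[[0,0,0],[0,0,0.004],0.2],[[0,0,0],[0,0,0],0.2],[[0,0,0],[0,0,0],0.2]])

```text
time_s: 8.6
tcp_pos: [0.5166, 0.2757, 0.0136]
ee_rot: [[-1.0, 0.0, 0.0], [0.0, 1.0, 0.0], [-0.0, 0.0, -1.0]]
wrist_force: [-0.2, -0.1, 0.4]
gripper_width: 0.492
gripper_force: 30.0
```

Call:
move_arm(series=[[[0,0,0],[0,0,0.002],0.2],[[0,0,0],[0,0,0],0.2],[[0,0,0],[0,0,0],0.2],[[0,0,0],[0,0,0],0.2]])

```text
time_s: 9.0
tcp_pos: [0.5166, 0.2757, 0.0126]
ee_rot: [[-1.0, 0.0, 0.0], [0.0, 1.0, 0.0], [-0.0, 0.0, -1.0]]
wrist_force: [-0.6, -0.6, -1.3]
gripper_width: 0.486
gripper_force: 30.0
```

Call:
move_arm(series=[[[0,0,0],[0,0,0.001],0.2],[[0,0,0],[0,0,0],0.2],[[0,0,0],[0,0,0],0.65],[[0,0,0],[0,0,0],0.75],[[0,0,0],[0,0,0],0.75],[[0,0,0],[0,0,0],0.75],[[0,0,0],[0,0,0],0.75],[[0,0,0],[0,0,-0.03],0.75],[[0,0,0],[0,0,-0.06],0.75],[[0,0,0],[0,0,-0.08],0.75],[[0,0,0],[0,0,-0.08],1],[[0,0,0],[0,0,-0.08],1]])

```text
time_s: 10.2
tcp_pos: [0.5163, 0.2754, 0.1787]
ee_rot: [[-1.0, 0.0, -0.0], [0.0, 1.0, -0.0], [0.0, -0.0, -1.0]]
wrist_force: [0.6, 0.7, -0.7]
gripper_width: 0.854
gripper_force: 0.0
```

Run:
```python
from h import *
T=cap("top");S=cap("side")
z=lambda i,x,y,w,h,s:cv2.resize(i[y:y+h,x:x+w,::-1],None,fx=s,fy=s,interpolation=cv2.INTER_NEAREST)
cv2.imwrite("pics/side2.png",S["img"][...,::-1]);cv2.imwrite("pics/top2.png",T["img"][...,::-1])
cv2.imwrite("pics/z2.png",np.vstack([np.hstack([z(T["img"],240,165,100,75,4),z(S["img"],240,220,100,75,4)]),np.hstack([z(T["img"],100,200,100,75,4),z(S["img"],180,300,100,75,4)])]))
m=green(S,(185,280,300,380)); print("cap side px",m.sum())
```

```text
cap side px 418
```

View pics/z2.png

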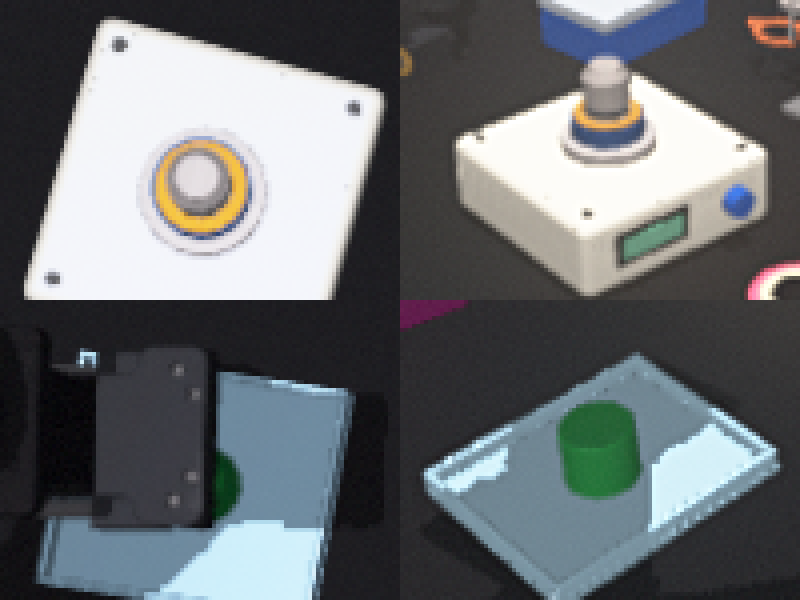

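The cap stands upright in the tray (side ≈ (230,337)) and the axle is bare in both views (top ≈ (290,211), side ≈ (291,243)). I'll locate the axle from the washer in both views.

```bash
cat >> h.py <<'E'
def yellow(c,box):
    hsv=cv2.cvtColor(c["img"],cv2.COLOR_RGB2HSV); H,S,V=[hsv[...,i].astype(int) for i in range(3)]
    m=(H>14)&(H<32)&(S>100)&(V>80); o=np.zeros_like(m); x0,x1,y0,y1=box; o[y0:y1,x0:x1]=m[y0:y1,x0:x1]; return o
E
python3 - <<'E'
from h import *
T=cap("top");S=cap("side")
for c,b in((T,(265,315,190,235)),(S,(275,310,232,258))):
    h,A=hullcen(np.argwhere(yellow(c,b))[:,::-1])
    f=lambda X:hullcen(proj(c,cyl(X,.024,.084,.086)))[0]-h
    s=least_squares(f,[.58,-.04]); print(s.x,h,A,hullcen(proj(c,cyl(s.x,.024,.084,.086)))[1])
# axle top disc in top view + axle in side: column profile
print(S["img"][238:246,280:302].mean(0).astype(int).tolist())
print(proj(S,[[.5837,-.0393,.11],[.5837,-.0393,.122]]),proj(T,[[.5837,-.0393,.122],[.5837,-.0393,.086]]))
print(T["img"][209,272:310].mean(1).astype(int).tolist()); 
g=T["img"].astype(int); m=(g.max(2)-g.min(2)<25); m2=m&(g.mean(2)>180)
sub=np.zeros_like(m); sub[198:220,279:299]=m2[198:220,279:299]; print("bright disc",cen(sub))
E
```

```text
[ 0.58429422 -0.03934002] [289.81881231 211.20546164] 384.5 419.82092465879396
[ 0.57918811 -0.03429332] [291.36746988 247.86345382] 83.0 129.16031334851868
[[108, 107, 103], [115, 112, 109], [130, 127, 124], [135, 133, 129], [142, 139, 131], [163, 151, 138], [156, 146, 139], [161, 152, 148], [172, 162, 158], [177, 167, 162], [178, 168, 163], [180, 171, 165], [177, 168, 163], [171, 161, 157], [166, 157, 152], [155, 147, 142], [139, 131, 127], [188, 174, 157], [242, 235, 219], [239, 236, 226], [226, 224, 219], [214, 212, 207]]
[[290.79220045 238.58160485]
 [290.58666207 234.67720713]] [[288.78273452 208.86644029]
 [289.77527535 211.41559397]]
[246, 246, 237, 227, 229, 222, 165, 172, 171, 167, 145, 173, 214, 223, 222, 224, 226, 226, 227, 225, 225, 227, 194, 150, 140, 128, 160, 168, 169, 161, 184, 225, 232, 222, 239, 247, 246, 246]
bright disc (array([287.89115646, 205.40136054]), 147)
```

Call:
move_arm(series=[[[0,0,0],[0.004,-0.04,-0.03],1],[[0,0,0],[0.006,-0.08,0],1],[[0,0,0],[0.006,-0.09,0],1],[[0,0,0],[0.006,-0.09,0],1],[[0,0,0],[0.006,-0.09,0],1],[[0,0,0],[0.006,-0.09,0],1],[[0,0,0],[0.006,-0.09,0],1],[[0,0,0],[0.006,-0.09,0],1],[[0,0,0],[0.006,-0.09,0],1],[[0,0,0],[0.006,-0.09,0],1],[[0,0,0],[0.006,-0.09,0],1],[[0,0,0],[0.006,-0.09,0],1]])

```text
time_s: 11.6
tcp_pos: [0.48, -0.2359, 0.1903]
ee_rot: [[-1.0, 0.0, -0.003], [0.0, 1.0, 0.001], [0.003, 0.001, -1.0]]
wrist_force: [0.6, 0.1, 0.8]
gripper_width: 0.994
gripper_force: 0.0
```

Call:
move_arm(series=[[[0,0,0],[0.01,-0.074,0],1],[[0,0,0.74],[0,0,0],1],[[0,0,0.74],[0,0,0],1],[[0,0,0],[0,0,0],1],[[0,0,0],[0,0,0],1]])

```text
time_s: 12.1
tcp_pos: [0.4758, -0.2711, 0.1908]
ee_rot: [[-0.989, 0.146, -0.002], [0.146, 0.989, 0.001], [0.002, 0.0, -1.0]]
wrist_force: [-0.9, 0.1, -0.6]
gripper_width: 0.999
gripper_force: 0.0
```

Call:
move_arm(series=[[[0,0,0],[0,0,0.05],1],[[0,0,0],[0,0,0.06],1],[[0,0,0],[0,0,0.05],1],[[0,0,0],[0,0,0.03],1],[[0,0,0],[0,0,0.03],1],[[0,0,0],[0,0,0.03],1],[[0,0,0],[0,0,0.02],1],[[0,0,0],[0,0,0.016],1],[[0,0,0],[0,0,0],1],[[0,0,0],[0,0,0],1]])

```text
time_s: 13.1
tcp_pos: [0.4768, -0.2713, 0.0493]
ee_rot: [[-0.989, 0.147, 0.0], [0.147, 0.989, -0.0], [-0.001, -0.0, -1.0]]
wrist_force: [-0.2, 0.2, 0.9]
gripper_width: 1.002
gripper_force: 0.0
```

Run:
```python
from h import *
T=cap("top");S=cap("side")
z=lambda i,x,y,w,h,s:cv2.resize(i[y:y+h,x:x+w,::-1],None,fx=s,fy=s,interpolation=cv2.INTER_NEAREST)
cv2.imwrite("pics/z3.png",np.hstack([z(T["img"],350,185,100,120,4),z(S["img"],320,160,100,120,4)]))
s=r.sense();print(s["tcp_pos"],s["wrist_force"])
```

```text
[ 0.4769864  -0.27144708  0.0497802 ] [ 0.74536322 -0.83885634 -0.16637868]
```

View pics/z3.png

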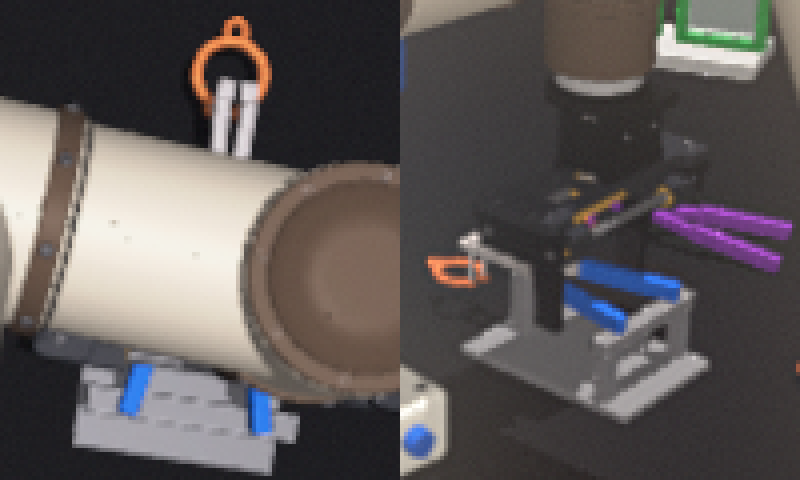

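The left finger is outside the handle (side ≈ (455,280) in the crop), nothing is displaced, and the ring is still in place. Squeeze.

Call:
move_arm(series=[[[0,0,0],[0,0,0.002],0.6],[[0,0,0],[0,0,0],0.4],[[0,0,0],[0,0,0],0.1],[[0,0,0],[0,0,0],0.1],[[0,0,0],[0,0,0],0.1],[[0,0,0],[0,0,0],0.1],[[0,0,0],[0,0,0],0.1],[[0,0,0],[0,0,0],0.1],[[0,0,0],[0,0,0],0.1],[[0,0,0],[0,0,0],0.1],[[0,0,0],[0,0,0],0.1],[[0,0,0],[0,0,0],0.1]])

```text
time_s: 14.4
tcp_pos: [0.4762, -0.2712, 0.0482]
ee_rot: [[-0.989, 0.148, -0.0], [0.148, 0.989, 0.0], [0.0, 0.0, -1.0]]
wrist_force: [-2.1, 2.4, 5.1]
gripper_width: 0.356
gripper_force: 30.0
```

Call:
move_arm(series=[[[0,0,0],[0,0,-0.01],0.1],[[0,0,0],[0,0,-0.02],0.1],[[0,0,0],[0,0,-0.03],0.1],[[0,0,0],[0,0,-0.04],0.1],[[0,0,0],[0,0,-0.04],0.1],[[0,0,0],[0,0,-0.04],0.1],[[0,0,0],[0,0,-0.04],0.1],[[0,0,0],[0,0,-0.02],0.1],[[0,0,0],[0,0,-0.02],0.1],[[0,0,0],[0,0,0],0.1],[[0,0,0],[0,0,0],0.1]])

```text
time_s: 15.5
tcp_pos: [0.4761, -0.2711, 0.1774]
ee_rot: [[-0.989, 0.148, -0.001], [0.148, 0.989, 0.001], [0.001, 0.001, -1.0]]
wrist_force: [0.1, 1.1, -2.7]
gripper_width: 0.359
gripper_force: 30.0
```

Run:
```python
from h import *
T=cap("top");S=cap("side")
z=lambda i,x,y,w,h,s:cv2.resize(i[y:y+h,x:x+w,::-1],None,fx=s,fy=s,interpolation=cv2.INTER_NEAREST)
cv2.imwrite("pics/z4.png",np.hstack([z(T["img"],350,155,100,120,4),z(S["img"],300,110,100,120,4)]))
s=r.sense();p=s["tcp_pos"];R=np.array(s["ee_rot"]);print(p,s["wrist_force"],s["gripper_width"])
e=p-R[:,2]*.019-R[:,0]*.1357+np.array([0,0,-.033]); print("exp ring",e,proj(T,e),proj(S,e))
for n in("top","side"): print([(np.round(d["centre"],1),round(d["score"],2)) for d in r.pinpoint("ring_centre",n)][:4])
```

```text
[ 0.47582543 -0.27106522  0.17693542] [-0.65676889  0.2920197  -2.55337866] 0.35731721906233677
exp ring [ 0.61007416 -0.29113876  0.16263895] [[418.89918557 192.2198727 ]] [[333.75222647 189.60505691]]
[(array([492.2, 205.5]), 0.85), (array([424.4, 347.5]), 0.69), (array([416.3, 193.1]), 0.65)]
[(array([361.9, 213.7]), 0.66), (array([334.7, 193.6]), 0.65), (array([429.5, 256.9]), 0.62)]
```

View pics/z4.png

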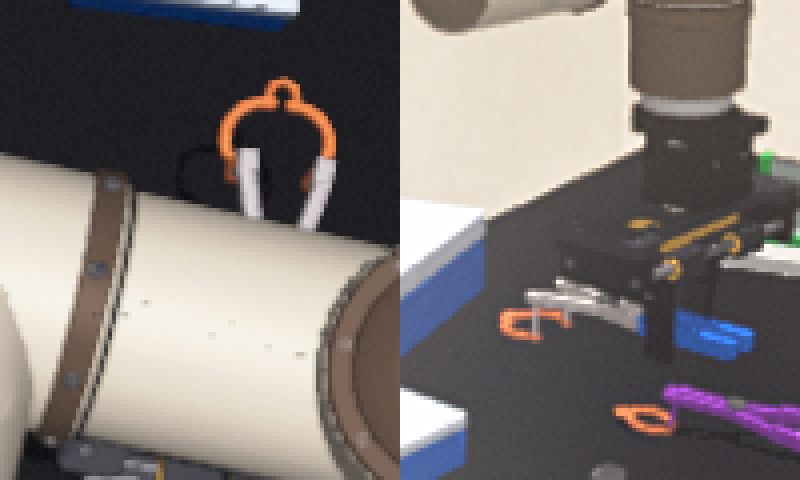

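The spread ring hangs level in front of the jaws (top ≈ (419,192), side ≈ (334,190)), matching the expected position within about 2 mm. Moving it over the axle.

Call:
move_arm(series=[[[0,0,0],[0.008,0.03,0],0.1],[[0,0,0],[0.016,0.062,0],0.1],[[0,0,0],[0.016,0.062,0],0.1],[[0,0,0],[0.016,0.062,0],0.1],[[0,0,0],[0.016,0.062,0],0.1],[[0,0,0],[0.016,0.062,0],0.1],[[0,0,0],[0.016,0.062,0],0.1],[[0,0,0],[0.016,0.062,0],0.1],[[0,0,0],[0.006,0.026,0],0.1],[[0,0,0],[0,0,0],0.1],[[0,0,0],[0,0,0],0.1],[[0,0,0],[0,0,0],0.1]])

```text
time_s: 16.9
tcp_pos: [0.4501, -0.02, 0.1779]
ee_rot: [[-0.989, 0.148, -0.0], [0.148, 0.989, -0.0], [0.0, -0.0, -1.0]]
wrist_force: [0.4, 0.1, -0.5]
gripper_width: 0.357
gripper_force: 30.0
```

```bash
cat > look.py <<'E'
from h import *
import sys
T=cap("top");S=cap("side")
z=lambda i,x,y,w,h,s:cv2.resize(i[y:y+h,x:x+w,::-1],None,fx=s,fy=s,interpolation=cv2.INTER_CUBIC)
cv2.imwrite(f"pics/{sys.argv[1]}.png",np.hstack([z(T["img"],255,170,66,80,6),z(S["img"],262,190,66,80,6)]))
ps=[r.sense() for _ in range(1)];s=ps[0];p=s["tcp_pos"];R=np.array(s["ee_rot"]);print(p,s["wrist_force"],s["gripper_width"])
e=p-R[:,2]*.019-R[:,0]*.1357+np.array([0,0,-.033]); print("exp ring",e,proj(T,e),proj(S,e))
for n in("top","side"): print([(np.round(d["centre"],1),round(d["score"],2)) for d in r.pinpoint("ring_centre",n)][:4])
for c,b in((T,(265,315,175,235)),(S,(262,328,190,270))):
    m=mask(c,"copper",b); q=np.argwhere(m)[:,::-1]
    if len(q): print(q.min(0),q.max(0),len(q),q.mean(0))
E
python3 look.py z5
```

```text
[ 0.45020401 -0.02026896  0.17794411] [-0.55631093 -0.06404066 -1.96440021] 0.35488966778174247
exp ring [ 0.58439777 -0.04046461  0.16390884] [[288.14421528 205.30383735]] [[289.92460349 220.52481812]]
[(array([488.7, 203.4]), 0.95), (array([426.6, 345.8]), 0.8), (array([288.9, 204.8]), 0.72), (array([395.3, 137.5]), 0.41)]
[(array([363.7, 215.9]), 0.9), (array([292.3, 221.9]), 0.66), (array([427.3, 255.7]), 0.64), (array([308. , 218.2]), 0.36)]
[275 188] [302 220] 130 [290.21538462 200.95384615]
[280 195] [326 251] 60 [299.53333333 222.15      ]
```

View pics/z5.png

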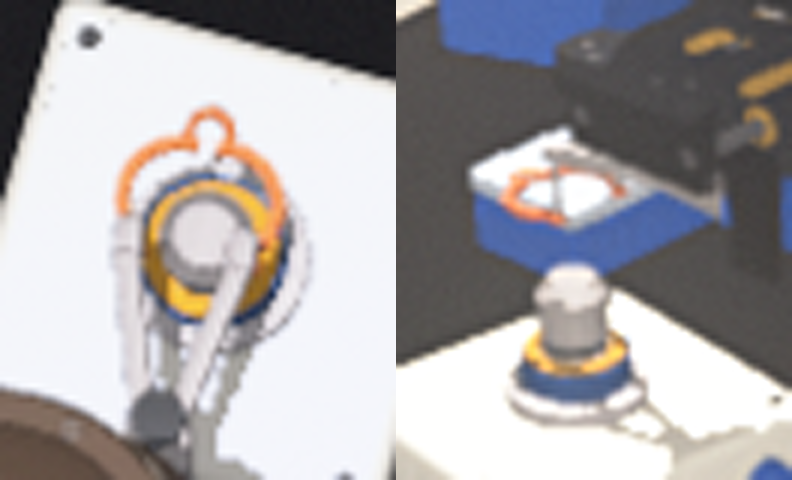

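Ring and axle coincide within about 1 mm in both views (top ring ≈ (288,205), axle ≈ (289,209) as perspective predicts; side ring ≈ (290,221), axle 291). Small correction, then down in steps.

Call:
move_arm(series=[[[0,0,0],[0,0.002,0],0.1],[[0,0,0],[0,0,0.02],0.1],[[0,0,0],[0,0,0.02],0.1],[[0,0,0],[0,0,0.02],0.1],[[0,0,0],[0,0,0.01],0.1],[[0,0,0],[0,0,0],0.1],[[0,0,0],[0,0,0],0.1]])

```text
time_s: 17.8
tcp_pos: [0.4506, -0.0187, 0.143]
ee_rot: [[-0.989, 0.147, -0.0], [0.147, 0.989, -0.0], [0.0, -0.0, -1.0]]
wrist_force: [-0.0, 0.2, -1.6]
gripper_width: 0.354
gripper_force: 30.0
```

```bash
python3 look.py z6
```

```text
[ 0.45083412 -0.0185983   0.14340308] [-0.50393114  0.06296463 -1.58322628] 0.3508383934801058
exp ring [ 0.58503349 -0.03861281  0.12951956] [[288.22510996 207.64508931]] [[289.91218743 232.18439376]]
[(array([427.4, 345. ]), 0.85), (array([490.6, 204. ]), 0.77), (array([286. , 206.7]), 0.55)]
[(array([289.8, 234. ]), 0.82), (array([363.6, 215.3]), 0.7), (array([429.4, 257.4]), 0.64)]
[276 191] [301 220] 122 [291.33606557 202.68852459]
[280 209] [327 251] 68 [293.97058824 233.08823529]
```

View pics/z6.png

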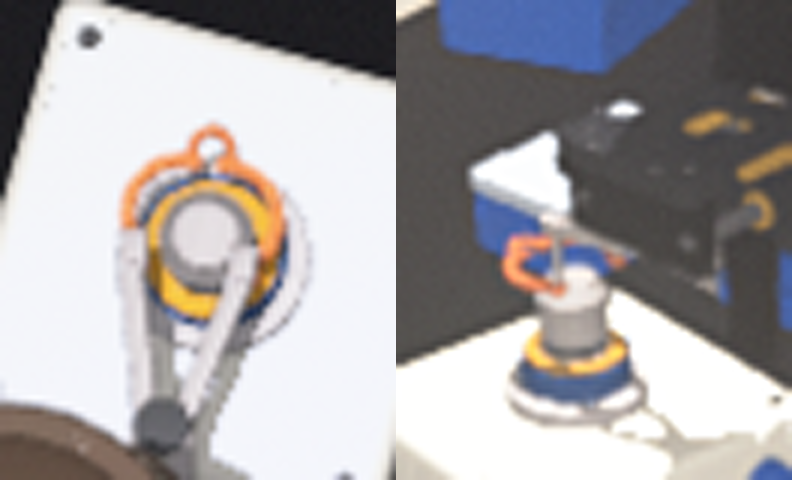

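The ring is just above the axle end, about 1 mm forward and left of centre (top ring mid ≈ 288.3, axle ≈ 289; side likewise). Correct and descend.

Call:
move_arm(series=[[[0,0,0],[0.002,-0.0016,0],0.1],[[0,0,0],[0,0,0.008],0.1],[[0,0,0],[0,0,0.008],0.1],[[0,0,0],[0,0,0.008],0.1],[[0,0,0],[0,0,0],0.1],[[0,0,0],[0,0,0],0.1]])

```text
time_s: 18.6
tcp_pos: [0.4493, -0.0194, 0.1308]
ee_rot: [[-0.989, 0.148, -0.0], [0.148, 0.989, -0.0], [0.0, -0.0, -1.0]]
wrist_force: [1.1, 0.5, -2.4]
gripper_width: 0.356
gripper_force: 30.0
```

Call:
move_arm(series=[[[0,0,0],[0,0,0.008],0.1],[[0,0,0],[0,0,0.008],0.1],[[0,0,0],[0,0,0.008],0.1],[[0,0,0],[0,0,0],0.1],[[0,0,0],[0,0,0],0.1]])

```text
time_s: 19.1
tcp_pos: [0.4493, -0.0194, 0.1189]
ee_rot: [[-0.989, 0.148, -0.0], [0.148, 0.989, -0.0], [0.0, -0.0, -1.0]]
wrist_force: [-0.0, 0.1, -2.6]
gripper_width: 0.353
gripper_force: 30.0
```

Call:
move_arm(series=[[[0,0,0],[0,0,0.008],0.1],[[0,0,0],[0,0,0.008],0.1],[[0,0,0],[0,0,0.006],0.1],[[0,0,0],[0,0,0],0.1],[[0,0,0],[0,0,0],0.1]])

```text
time_s: 19.6
tcp_pos: [0.4494, -0.0193, 0.108]
ee_rot: [[-0.989, 0.148, -0.0], [0.148, 0.989, -0.0], [0.0, -0.0, -1.0]]
wrist_force: [0.3, 0.0, -1.7]
gripper_width: 0.359
gripper_force: 30.0
```

```bash
python3 look.py z7
```

```text
[ 0.44946229 -0.01932     0.10814154] [-0.39622182  1.44837509 -1.74618869] 0.35637482638353046
exp ring [ 0.58367099 -0.03935325  0.09417262] [[289.58172437 210.8662585 ]] [[291.08140537 243.66987189]]
[(array([491.1, 204.4]), 0.86), (array([287.9, 211.9]), 0.61), (array([426.1, 346.5]), 0.58)]
[(array([366.3, 213.6]), 0.77), (array([427. , 255.1]), 0.77)]
[277 195] [302 218] 119 [290.91596639 204.        ]
[282 222] [327 251] 72 [294.97222222 243.15277778]
```

View pics/z7.png

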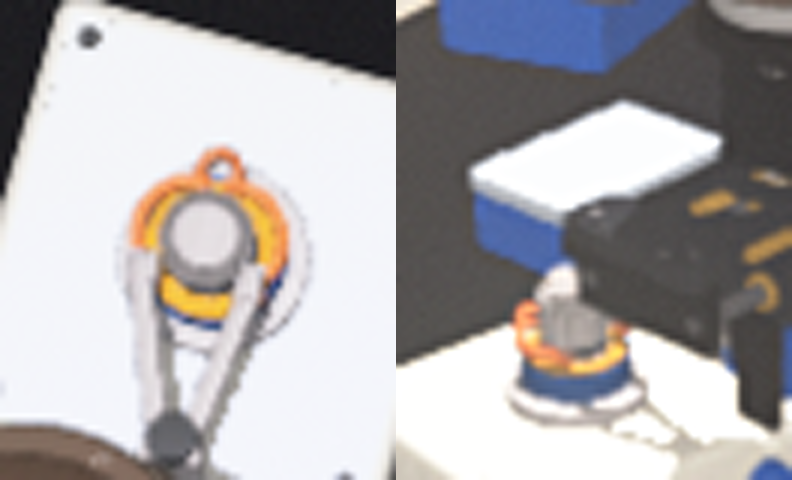

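The ring encircles the axle just above the washer with no contact force. Last few millimetres.

Call:
move_arm(series=[[[0,0,0],[0,0,0.003],0.1],[[0,0,0],[0,0,0.0036],0.1],[[0,0,0],[0,0,0],0.1],[[0,0,0],[0,0,0],0.1],[[0,0,0],[0,0,0],0.1],[[0,0,0],[0,0,0],0.1]])

```text
time_s: 20.4
tcp_pos: [0.4494, -0.0193, 0.1048]
ee_rot: [[-0.989, 0.148, 0.0], [0.148, 0.989, 0.0], [-0.0, 0.0, -1.0]]
wrist_force: [-1.1, 0.8, -2.5]
gripper_width: 0.354
gripper_force: 30.0
```

```bash
python3 look.py z8
python3 - <<'E'
from h import *
for _ in range(6):
    cap("top"); s=r.sense(); print(np.round(s["tcp_pos"],4),np.round(s["wrist_force"],1),np.round(s["moment"],2),round(s["gripper_width"],3))
E
```

```text
[ 0.44937101 -0.01932115  0.10478575] [-0.52385426  0.44360315 -1.4373577 ] 0.3548390258993208
exp ring [ 0.58358256 -0.03935354  0.09079767] [[289.67251094 211.14245757]] [[291.16371742 244.7562625 ]]
[(array([491.1, 201.9]), 0.77), (array([427. , 348.4]), 0.74)]
[(array([362.5, 212.5]), 0.77), (array([294.7, 247.1]), 0.58), (array([428.1, 255.5]), 0.58)]
[277 195] [302 218] 113 [291.34513274 204.07079646]
[282 224] [326 251] 64 [294.578125 243.609375]
[ 0.4494 -0.0193  0.1048] [-0.  -0.2 -2. ] [0.01 0.07 0.03] 0.349
[ 0.4493 -0.0193  0.1048] [-0.3  0.2 -1.9] [0.02 0.06 0.03] 0.354
[ 0.4494 -0.0193  0.1048] [-0.2 -0.1 -1.7] [-0.04  0.08 -0.01] 0.353
[ 0.4494 -0.0193  0.1048] [ 0.1  0.8 -1.4] [-0.02  0.06  0.  ] 0.358
[ 0.4493 -0.0194  0.1048] [-0.3 -0.2 -2. ] [-0.02  0.01 -0.01] 0.355
[ 0.4493 -0.0194  0.1047] [-0.5  0.8 -1.6] [-0.08  0.08 -0.04] 0.354
```

View pics/z8.png

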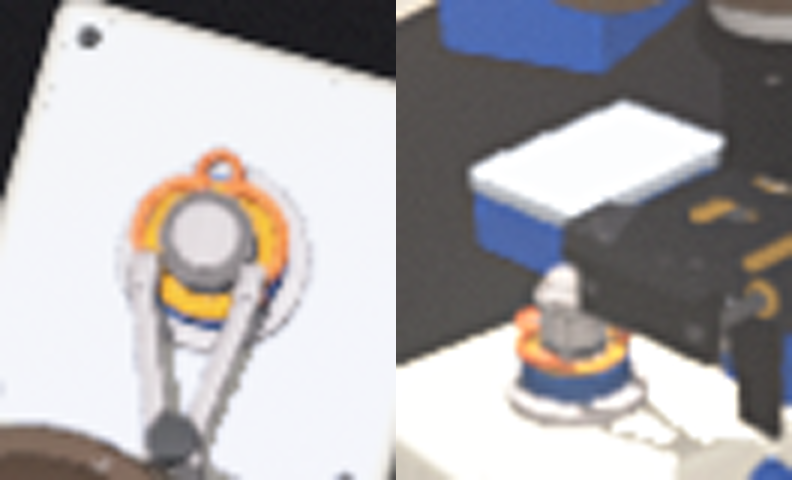

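The ring sits around the axle just above the washer. It's still, and the wrist carries only the pliers' weight (about 2 N). Handing in.

```bash
python3 -c "
from station import r
print(r.finish_job())"
```

```text
the job is handed in; nothing more can be done
None
```

I've handed the job in, with no verdict returned: the cap stands open end down in the tray, and the pliers hold the spread ring around the axle at about 90.8 mm by calculation (groove middle 90.5 mm), not touching the drive as far as the wrist force shows.

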